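# Feel the hidden breakers, reset only what has tripped

## Task

One or both breakers hidden behind the two slots of the grey breaker box may be off, or neither, and nobody can see in. First lift the bottle from in front of the box and stand it upright wholly on the round cork mat; then, holding the screwdriver, feel each breaker with its shank and push over to the left (on) only those that are off, never switching off one that is on, not even briefly. Finally lay the screwdriver flat inside the orange tray if you found any breaker off, or inside the grey tray if both were already on, and leave the other things on the bench where they are.

Things in the scene. Friction and masses are not known exactly. Their poses are not given: they have to be found in the camera images.
- breaker_box: Grey breaker box fixed to the bench, 100 mm deep (its x, away from robot), 196 wide (y, +y = robot's left), 84 high. Origin: bench level, under the middle of the front face (towards robot); box spans x 0 to 100. Two slots side by side in front, a 12 mm pillar between; a black visor juts out 21 mm above them, at 56 to 60 mm height. Behind each slot, out of sight, is a breaker paddle.
- bottle: Small white squeeze bottle with red spout cap, 130 mm high: body 46 mm across up to 88 mm height, cap 25 mm across from 88 to 130 mm; 0.08 to 0.16 kg. Stands in front of the box's slots. Origin at the centre of its underside, z up.
- screwdriver: Screwdriver lying on the bench, 153 mm long; its y axis runs along it. Orange handle, round, 19 mm across, from y = +2 to +76 mm; steel shank, round, 5 mm across, whose solid part ends at y = -66 mm (the picture's tip at about -76 mm). Origin on its underside at mid-length; the axis lies 9.5 mm above it. 60 g. At the start the shank points ahead-right to right as seen from the robot.
- orange_tray: Low orange tray fixed to the bench, 196 mm (its x) by 100 mm (its y) outside, 16 mm high, walls and floor about 3 mm. Origin at bench level under its centre. It may stand left or right of the grey one.
- grey_tray: Low grey tray, the same as the orange one in size and origin.
- cork_mat: Round cork mat fixed to the bench, 110 mm across, 3 mm thick. Origin at the centre of its underside.
- tape: Roll of grey tape lying flat, 66 mm across, 24 mm high; bystander. Origin at the centre of its underside.
- red_clamp: Clamp with red arms, 122 x 49 x 19 mm; bystander lying left of the work. Behind it, left of the breaker box (from about y = 0.13 m leftwards and x = 0.47 m onwards), stands a tall crate full of wire spools that belongs to the room: carry the hand round it or well above it.
- left_slot (a point): Centre of the mouth of the left slot, in the plane of the box's front face, 39 mm above the bench; box axes (x = into the slot). Slot 84 mm wide, 30 high, 88 deep. The hidden paddle (8 mm thick, 32 to 50 mm above the bench) swings sideways about a vertical pivot 80 mm in, at slot centre, and points to the mouth; its end lies 45 mm in (42 mm halfway over). On = 0.4 rad to the left, off = 0.4 rad to the right.
- right_slot (a point): Centre of the mouth of the right slot, in the plane of the box's front face, 39 mm above the bench; box axes (x = into the slot). Slot 84 mm wide, 30 high, 88 deep. Paddle as in the left slot, on = left too. It snaps over centre: 25 mm from the pivot its middle rests 10 mm left (on) or right (off) of slot centre; there 2 to 3 N sideways, from a stop, tips it; past the middle it snaps across by itself.
- weight: Bright metal check weight with a knob, 22 mm across, 37 mm high; bystander beside the box's front right corner. Origin at the centre of its underside.
- ring: Hardened steel ring, 48 mm across, 14 mm high; bystander on the left in front of the box. Origin at the centre of its underside.
Not all that is in view belongs to the job. Of the things that look like the bottle, take the one that is nearest to the robot's base at the start.

How it is judged:
On the way, in this order (a step that is already met when the one before it is completed fails the run):
1. the bottle stands on the cork mat (horizontal distance between bottle and cork_mat below 0.032 m and angle between bottle's own z axis and vertical below 0.1 rad and height (world z) of bottle below 0.008 m), for 0.2 s.
2. the screwdriver touches a breaker handle ((contact force between screwdriver and left_breaker_c1 above 0.3 N or contact force between screwdriver and right_breaker_c1 above 0.3 N)), for 0.02 s.
At the end, for the whole second after the job is handed in: Both breakers rest on (left); the bottle stands upright wholly on the cork mat (axes within 32 mm); the screwdriver lies flat at rest in the orange tray if any breaker was off at the start, else in the grey one (middles within 25 mm along, 40 mm across) (all of step 1 and y of left_breaker_c1 in the frame of breaker_box above 0.053 m and y of right_breaker_c1 in the frame of breaker_box above -0.043 m and linear speed of each of bottle, screwdriver below 0.02 m/s and ((distance of any of left_breaker_c1, right_breaker_c1 from where it was at the start of the episode above 0.01 m and (x of screwdriver in the frame of orange_tray between -0.025 and 0.025 m and y of screwdriver in the frame of orange_tray between -0.04 and 0.04 m and z of screwdriver in the frame of orange_tray between 0 and 0.026 m and angle between the y axis of screwdriver and the x axis of orange_tray, either way round below 0.6 rad)) or (not (distance of any of left_breaker_c1, right_breaker_c1 from where it was at the start of the episode above 0.01 m) and (x of screwdriver in the frame of grey_tray between -0.025 and 0.025 m and y of screwdriver in the frame of grey_tray between -0.04 and 0.04 m and z of screwdriver in the frame of grey_tray between 0 and 0.026 m and angle between the y axis of screwdriver and the x axis of grey_tray, either way round below 0.6 rad)))); the robot touches nothing.
It fails at once if a breaker that was on is switched off ((distance of left_breaker_c1 from where it was at the start of the episode above 0.01 m and y of left_breaker_c1 in the frame of breaker_box below 0.046 m) or (distance of right_breaker_c1 from where it was at the start of the episode above 0.01 m and y of right_breaker_c1 in the frame of breaker_box below -0.05 m)).
It fails at once if a breaker is pushed by the robot itself or by anything other than the screwdriver (contact force between any of the arm, the fingers, bottle and left_breaker_c1 above 0.5 N or contact force between any of the arm, the fingers, bottle and right_breaker_c1 above 0.5 N).
It fails at once if the bottle is tipped (angle between bottle's own z axis and vertical above 0.6 rad).
It fails at once if another thing on the bench is displaced by more than 30 mm (distance of any of tape, red_clamp, weight, ring from where it was at the start of the episode above 0.03 m).
It also fails if it takes over 66 s, if anything falls off the work surface, if the arm or the gripper's body presses on something with over 40 N, if the wrist force passes 120 N, or if a joint passes its speed limit or range.

## Robot

A 6-joint arm with a two-finger parallel gripper is mounted at the origin on a cart in front of the work surface, level with it; the furniture and walls round the work are solid. World frame = base frame: x ahead of the robot, y to its left, z up, the work surface at z = 0. Lengths are in m, angles in rad, forces in N, time in s.
With the tool pointing down it reaches from about 0.425 to 0.95 m from the base axis. Payload 3.5 kg.
Tool frame: the origin (TCP) lies midway between the tips of the shut fingers; the grasp point (between the pads) lies 19 mm behind it (ctrl.pinch_z is the distance from the TCP to the grasp point, in m); z points along the fingers, y is the line along which they close (so a half turn about z gives the same grasp; the last joint's range is limited). The gripper opens to 85 mm and grips with 20 to 120 N. Pads are 22 mm wide; open, the fingers measure 114 mm over their backs; the gripper's body (76 mm by 85 mm) begins 54 mm behind the grasp point. The pads swing forward as they close: fully open they stand 13 mm farther back than shut.
Start: joints at [0.991, 0.286, 1.577, -0, 1.279, -0.15], TCP at [0.281, 0.614, 0.231] pointing down, gripper open.
Joint ranges: [-2.77, 2.77], [-0.9, 2.22], [0.21, 2.48], [-1.53, 4.67], [0.24, 2.81], [-2.84, 2.84]. Speed limits (rad/s): [2.79, 2.79, 3.14, 3.14, 3.14, 3.14].

## Interface

Orientations are given as a unit quaternion [x, y, z, w].
In Python, from plant import get_state, viewer, sign_off, ctrl gives the robot as it stands. The module is installed in compiled form; this text tells all that it offers.
- The arm moves only by the shell command python3 -m handwheel 'ROWS' [FORCE]. ROWS is JSON, a list that holds one entry, the list of rows, each a list of 5 numbers: the finger opening in m, from 0 to 0.0854, then the shift along the tool's x, y, z in m, then the turn about the tool's z in degrees. In form: [[[claw, x, y, z, spin], ...]]. A call has 1 to 12 rows; each row shifts and turns the commanded pose from where the row before left it, along the tool's axes as they then stand; what a row does not reach is not made up. A row lasts 1/12 s, in which the tool goes at most 41.7 mm and 7.16 degrees, less where a joint would pass 70% of its speed; a pose out of reach is approached as far as the arm can. A call is refused whole if a number of a shift passes 0.0417 or a number of a turn 7.16, either way. A call with a gripper value outside its range is refused whole. The fingers move at their own pace and stop on an object; FORCE is the grip in N (left out, the last holds). Time passes only in rows, so rows that do not move let the fingers close. It gives the time, the measured TCP pose, the force, the opening and the grip force at its end, in the units of the state.
- get_state(): the state, without advancing time (a new reading comes with each control period).
- viewer.read_camera(name): name is "scene" or "side" or "wrist"; returns the picture (400x640x3 uint8, blue, green, red); there is no depth.
- viewer.camera_params(name): a dict with "fov_y" (degrees; the focal length in pixels is half the picture's height over the tangent of half this angle, whatever the lens; pixels are square), "cx", "cy" (the principal point, pixels), "xyz" and "attitude" of the camera in the world; the wrist camera has in their place "hand_eye" (4x4, takes a point from camera to tool coordinates, whose origin is the TCP and whose axes are the flange's). Camera axes: x right, y up, looking along -z (the intrinsics and any distortion apply to the point x, -y, -z); pixel columns grow to the right and rows downward; lengths in m; the calibration is good to about 2 mm. A picture is of the moment at which its call begins: read the wrist's pose just before it. camera_params takes no time and is no camera call.
- sign_off(): hands the job in; it is judged then, once.
Trained networks look in the newest picture that a camera, given by its name, has taken for a name from the list of things; names that differ only in an ending like _2 or _b are one class to them, and where a whole thing is asked for, a point or a joint stands for the part that bears it (a point fixed in the world has none). Each returns a list of dicts, best first, with "confidence" (0 to 1); they miss things now and then, are a little off and sometimes report something else, mostly with a low value. They report only what shows in the picture. A call takes as long as a camera call. They do not tell look-alikes from the thing itself.
- viewer.look_for(camera, name): "extent" ([left, top, width, height] as shares, 0 to 1, of the picture: columns of its width, rows of its height, round what is visible of it).
- viewer.outline_of(camera, name): "mask" (400x640 bool, what is visible of it) and "extent" ([left, top, width, height] as shares, 0 to 1, of the picture: columns of its width, rows of its height, round what is visible of it).
- viewer.pinpoint(camera, name): "xy" ([column, row] as shares, 0 to 1, of the picture: columns of its width, rows of its height: a listed point, or the origin of a listed thing).
The state is a dict: "time": time; "qpos": joint angles; "dq": joint speeds; "joint_efforts": joint torques, N m; "eef_pos": TCP position; "tcp_rot": TCP orientation; "contact_force": force on the tool from outside, world axes, zero at the start; "wrist_torque": the same for the moment, N m; "opening": opening from 0.0 (shut) to 1.0 (fully open); "finger_force": force on a finger pad.
Only numpy, scipy, OpenCV 4.12 (cv2) and the standard library are available. Lean on these libraries where they do the work, as an engineer would, in place of code of your own. Each camera call takes 0.05 s, during which the arm holds its last target. There are 200 camera calls.

## Working session

There is one attempt and no reset: what is moved stays moved. The work goes in short steps, Python scripts to look and compute and a shell command to move; the robot and the scene stay as the last step left them, time stands still between calls to the robot, and variables do not carry over. Pictures are saved under pics/ and viewed, at most 10 in all, crops included, and the job is handed in when it is done.

```bash
mkdir -p pics; python3 - <<'E'
from plant import get_state, viewer, ctrl
import cv2, numpy as np
s=get_state(); print(s['time'],s['eef_pos'],s['tcp_rot'],s['opening'],ctrl.pinch_z)
for c in ('scene','side'):
    im=viewer.read_camera(c); cv2.imwrite(f'pics/{c}0.png',im)
    print(c,viewer.camera_params(c))
    for n in ['breaker_box','bottle','screwdriver','orange_tray','grey_tray','cork_mat','left_slot','right_slot','weight','ring','tape','red_clamp']:
        r=viewer.pinpoint(c,n)
        print(n,[(round(d['xy'][0]*640,1),round(d['xy'][1]*400,1),round(d['confidence'],2)) for d in r])
print(viewer.camera_params('wrist'))
E
```

```text
0.0 [0.2808804  0.6130592  0.22993475] [ 2.13265840e-01  9.76993471e-01 -1.11793276e-03 -4.34629555e-04] 1.0016121999238778 0.0187
scene {'fov_y': 47.21801142294146, 'cx': 311.68626894921357, 'cy': 201.67843738620422, 'xyz': array([0.24462775, 0.92465231, 0.75600225]), 'attitude': array([-0.07665256,  0.47948809,  0.86204302, -0.14524936])}
breaker_box [(298.5, 230.4, 0.71)]
bottle [(303.5, 177.7, 0.85), (237.9, 210.7, 0.59), (331.5, 173.1, 0.57), (309.1, 253.1, 0.56)]
screwdriver []
orange_tray [(363.1, 203.6, 0.71)]
grey_tray [(376.7, 188.1, 0.97)]
cork_mat [(314.8, 192.3, 0.48)]
left_slot [(290.4, 230.2, 0.88)]
right_slot [(310.4, 213.3, 0.56)]
weight [(339.3, 214.9, 0.47)]
ring []
tape [(309.7, 212.8, 0.61)]
red_clamp [(347.6, 320.3, 0.64)]
side {'fov_y': 55.90723596285684, 'cx': 318.53526087987376, 'cy': 198.57009911758618, 'xyz': array([0.48829947, 0.80429935, 0.68993409]), 'attitude': array([-0.03484091,  0.46090838,  0.88444555, -0.06407529])}
breaker_box [(318.5, 220.6, 0.66), (348.5, 199.1, 0.32)]
bottle [(303.4, 163.5, 0.83), (325.4, 157.9, 0.75), (255.4, 206.1, 0.6)]
screwdriver [(376.5, 251.3, 0.75)]
orange_tray [(368.2, 186.1, 0.64), (391.7, 206.7, 0.56)]
grey_tray [(371.5, 167.8, 0.85)]
cork_mat [(321.9, 185.1, 0.71)]
left_slot [(313.5, 219.7, 0.85)]
right_slot [(324.2, 202.0, 0.94)]
weight [(348.0, 201.8, 0.6), (316.6, 219.4, 0.37)]
ring [(327.3, 198.7, 0.73)]
tape [(392.6, 206.1, 0.76), (319.9, 218.9, 0.41)]
red_clamp [(395.2, 311.5, 0.97)]
{'fov_y': 68.08449351954287, 'cx': 321.39401773916035, 'cy': 198.77073787692734, 'hand_eye': array([[ 9.16615859e-05,  9.64601485e-01,  2.63711899e-01,
         6.68111235e-02],
       [ 9.99999980e-01, -4.16354725e-05, -1.95288668e-04,
        -3.16524359e-04],
       [-1.77395969e-04,  2.63711912e-01, -9.64601470e-01,
        -1.42451145e-01],
       [ 0.00000000e+00,  0.00000000e+00,  0.00000000e+00,
         1.00000000e+00]])}
```

```bash
python3 - <<'E'
import cv2
a=cv2.imread('pics/scene0.png');b=cv2.imread('pics/side0.png')
cv2.imwrite('pics/a.png',cv2.resize(a,(800,500)))
cv2.imwrite('pics/b.png',cv2.resize(b[100:340,200:520],(800,600),interpolation=cv2.INTER_CUBIC))
E
```

```text
(no output)
```

View pics/a.png

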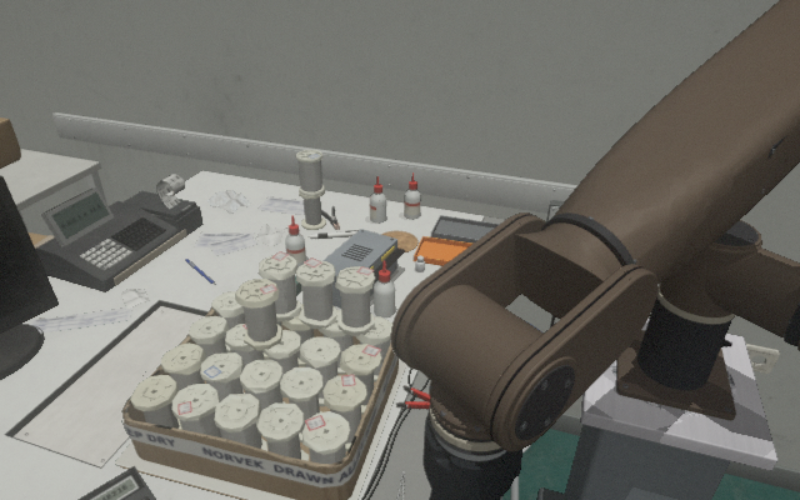

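View pics/b.png

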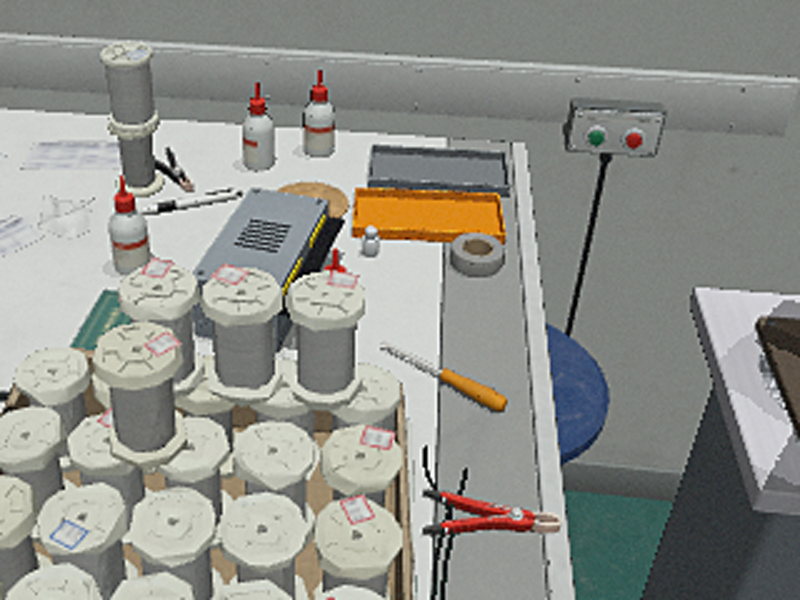

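The pictures show four bottles. In scene pixels they are (235,192), (303,160), (331,157) and (308,236). The last one stands in front of the box, nearest the robot, and is half hidden behind the spools. The screwdriver is at side pixel (376,251), the mat at (322,182), the orange tray at (371,186), the grey tray at (376,167) and the weight at (348,197). I'll compute coarse positions next.

```bash
cat > h.py <<'E'
from plant import get_state, viewer, ctrl
import cv2, numpy as np
from scipy.spatial.transform import Rotation as R
def cam(c):
    p=viewer.camera_params(c); f=200/np.tan(np.radians(p['fov_y']/2))
    if 'xyz' in p: return f,p['cx'],p['cy'],R.from_quat(p['attitude']).as_matrix(),np.array(p['xyz'])
    s=get_state(); Rt=R.from_quat(s['tcp_rot']).as_matrix(); H=p['hand_eye']
    return f,p['cx'],p['cy'],Rt@H[:3,:3],Rt@H[:3,3]+s['eef_pos']
def w(K,u,v,z):
    f,cx,cy,A,o=K; d=A@np.array([(u-cx)/f,-(v-cy)/f,-1]); return o+d*(z-o[2])/d[2]
def px(K,P):
    f,cx,cy,A,o=K; q=A.T@(np.array(P)-o); return cx+f*q[0]/-q[2], cy-f*q[1]/-q[2]
def tool(dx,dy):  # world shift -> tool shift, now
    return (R.from_quat(get_state()['tcp_rot']).as_matrix().T@np.array([dx,dy,0])).round(4)
E
python3 - <<'E'
from h import *
K=cam('side')
for n,u,v,z in [('drv shank tip',352,238,.0095),('drv handle end',401,262,.0095),('mat',325,180,.003),('orange',371.5,186,.016),('grey',376,167,.016),('weight',348.5,202,0),('tape',390.5,204,.024),('capfront',334,201,.13),('boxtop R-front corner',330,181,.084),('boxtop backR',304,175,.084),('boxtop back L',280,207,.084),('ring?',322,202,.0),('spooltop',329,215,.2)]:
    print(n,w(K,u,v,z).round(3))
K=cam('scene'); print(w(K,308,212,.13).round(3), w(K,308,253,0).round(3))
E
```

```text
drv shank tip [0.513 0.015 0.009]
drv handle end [0.384 0.089 0.009]
mat [ 0.627 -0.281  0.003]
orange [ 0.469 -0.246  0.016]
grey [ 0.457 -0.372  0.016]
weight [ 0.537 -0.167  0.   ]
tape [ 0.409 -0.141  0.024]
capfront [0.565 0.017 0.13 ]
boxtop R-front corner [ 0.595 -0.15   0.084]
boxtop backR [ 0.679 -0.173  0.084]
boxtop back L [0.714 0.001 0.084]
ring? [ 0.62  -0.155  0.   ]
spooltop [0.561 0.168 0.2  ]
[0.559 0.021 0.13 ] [0.559 0.02  0.   ]
```

```bash
python3 -m handwheel '[[[0.0854,0,0,-0.035,0],[0.0854,0,0,-0.035,0],[0.0854,-0.024,-0.028,-0.01,0],[0.0854,-0.024,-0.028,-0.01,0],[0.0854,-0.024,-0.028,-0.01,0],[0.0854,-0.024,-0.028,0,0],[0.0854,-0.024,-0.028,0,0],[0.0854,-0.024,-0.028,0,0],[0.0854,-0.024,-0.028,0,0],[0.0854,-0.024,-0.028,0,0],[0.0854,-0.024,-0.028,0,0],[0.0854,-0.024,-0.028,0,0]]]'
```

```text
time: 2.3
eef_pos: [0.3827, 0.2574, 0.3316]
tcp_rot: [0.213, 0.977, 0.0, 0.0]
contact_force: [0.7, 0.9, 0.4]
opening: 0.996
finger_force: 0.0
```

```bash
python3 -m handwheel '[[[0.0854,-0.024,-0.028,0,0],[0.0854,-0.024,-0.028,0,0],[0.0854,-0.024,-0.028,0,0],[0.0854,-0.024,-0.028,0,0],[0.0854,-0.024,-0.028,0,0],[0.0854,-0.024,-0.028,0,0],[0.0854,-0.024,-0.028,0,0],[0.0854,0,0,0,-6.2],[0.0854,0,0,0,-6.2],[0.0854,0,0,0,-6.2],[0.0854,0,0,0,-6.2],[0.0854,0,0,0,0]]]'; python3 - <<'E'
from h import *
K=cam('wrist'); im=viewer.read_camera('wrist'); cv2.imwrite('pics/w1.png',im)
s=get_state(); print(s['eef_pos'],s['tcp_rot'])
for n,z in [('breaker_box',0),('bottle',0),('screwdriver',0),('orange_tray',0),('grey_tray',0),('cork_mat',0),('left_slot',.039),('right_slot',.039),('weight',0),('ring',0),('tape',0),('red_clamp',0)]:
    for d in viewer.pinpoint('wrist',n):
        u,v=d['xy'][0]*640,d['xy'][1]*400; print(n,round(u),round(v),round(d['confidence'],2),w(K,u,v,z).round(3))
E
```

```text
time: 3.3
eef_pos: [0.4537, 0.0107, 0.3315]
tcp_rot: [-0.002, 1.0, -0.0, 0.0]
contact_force: [-0.6, -0.3, -0.0]
opening: 0.997
finger_force: 0.0
[0.45371611 0.01080816 0.33142737] [-3.11170250e-04  9.99999946e-01 -3.01258319e-05  9.96807839e-05]
breaker_box 279 249 0.92 [ 0.608 -0.063  0.   ]
bottle 320 228 0.77 [0.568 0.009 0.   ]
bottle 73 262 0.76 [ 0.633 -0.426  0.   ]
bottle 80 162 0.19 [ 0.457 -0.377  0.   ]
screwdriver 345 160 0.65 [0.452 0.048 0.   ]
orange_tray 158 170 0.95 [ 0.469 -0.254  0.   ]
grey_tray 82 165 0.63 [ 0.461 -0.375  0.   ]
cork_mat 158 259 0.59 [ 0.628 -0.276  0.   ]
left_slot 307 266 0.92 [ 0.619 -0.012  0.039]
right_slot 246 258 0.92 [ 0.605 -0.11   0.039]
weight 211 213 0.48 [ 0.542 -0.175  0.   ]
ring 368 192 0.94 [0.504 0.087 0.   ]
ring 159 262 0.42 [ 0.634 -0.275  0.   ]
tape 205 129 0.58 [ 0.405 -0.171  0.   ]
red_clamp 462 124 0.95 [0.396 0.229 0.   ]
```

View pics/w1.png

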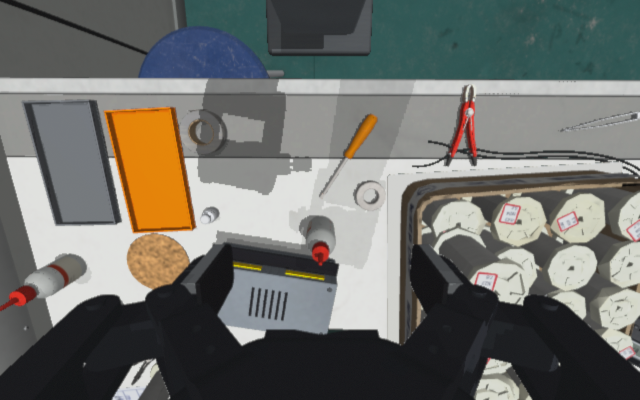

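The wrist picture shows the target bottle at (320,228), standing in front of the box's left slot. A look-alike lies at far left (60,275). The driver is at (348,150), the ring at (369,194), the weight at (209,215), the mat at (158,262), the orange tray at (150,170) and the grey tray at (72,162). The bottle candidates are this one and the three far look-alikes at scene (235,192), (303,160) and (331,157). I choose the one at wrist (320,228), nearest the base, and move closer to check.

```bash
python3 -m handwheel '[[[0.0854,-0.029,0,0.03,0],[0.0854,-0.029,0,0.03,0],[0.0854,-0.028,0,0.03,0],[0.0854,0,0,0,0],[0.0854,0,0,0,0]]]'; python3 - <<'E'
from h import *
K=cam('wrist'); im=viewer.read_camera('wrist'); cv2.imwrite('pics/w2.png',im[100:,100:540])
for n,z in [('bottle',0),('left_slot',.039),('right_slot',.039),('weight',0),('ring',0),('cork_mat',0),('screwdriver',0)]:
    for d in viewer.pinpoint('wrist',n):
        u,v=d['xy'][0]*640,d['xy'][1]*400; print(n,round(u),round(v),round(d['confidence'],2),w(K,u,v,z).round(3))
for d in viewer.outline_of('wrist','bottle')[:1]:
    ys,xs=np.nonzero(d['mask']); print(xs.min(),xs.max(),ys.min(),ys.max(), [ (v,xs[ys==v].min(),xs[ys==v].max()) for v in range(ys.min(),ys.max(),8)])
E
```

```text
time: 4.37
eef_pos: [0.5388, 0.0113, 0.2373]
tcp_rot: [-0.002, 1.0, 0.001, -0.004]
contact_force: [0.4, 0.2, 0.1]
opening: 0.999
finger_force: 0.0
bottle 4 242 0.96 [ 0.636 -0.426  0.   ]
bottle 317 197 0.82 [0.571 0.006 0.   ]
bottle 54 295 0.73 [ 0.719 -0.376  0.   ]
left_slot 299 241 0.73 [ 0.617 -0.016  0.039]
right_slot 223 229 0.62 [ 0.601 -0.109  0.039]
weight 180 174 0.81 [ 0.541 -0.172  0.   ]
ring 384 149 0.9 [0.508 0.091 0.   ]
cork_mat 111 238 0.78 [ 0.631 -0.278  0.   ]
screwdriver 349 99 0.94 [0.447 0.045 0.   ]
300 339 178 230 [(178, np.int64(315), np.int64(325)), (186, np.int64(305), np.int64(335)), (194, np.int64(302), np.int64(337)), (202, np.int64(300), np.int64(339)), (210, np.int64(300), np.int64(339)), (218, np.int64(303), np.int64(335)), (226, np.int64(311), np.int64(327))]
```

View pics/w2.png

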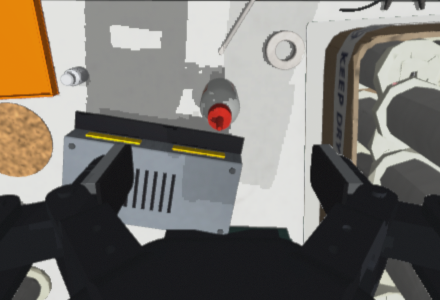

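The crop shows a single white bottle with a red cap in front of the left slot, cap at full-image (318,220). The box is yawed about -8°.

```bash
python3 - <<'E'
from h import *
K=cam('wrist')
print(w(K,319.5,178,0),w(K,319,221,.13),w(K,319,221,.12),w(K,300,206,.07),w(K,339,206,.07))
for P in ([.566,.01,0],[.566,.01,.13]): print(px(K,P))
E
```

```text
[0.5503991  0.00834837 0.        ] [0.56407018 0.00876642 0.13      ] [0.56766094 0.00868775 0.12      ] [ 0.56800238 -0.0128605   0.07      ] [0.56786197 0.03052677 0.07      ]
(np.float64(320.7174152919639), np.float64(189.45434751023117))
(np.float64(320.3455532703024), np.float64(222.9938383363751))
```

```bash
python3 -m handwheel '[[[0.0854,-0.029,-0.002,0.02,0],[0.0854,0,0,0.035,0],[0.0854,0,0,0.035,0],[0.0854,0,0,0.035,0],[0.0854,0,0,0.035,0],[0.0854,0,0,0.018,0],[0.0854,0,0,0,0],[0.03,0,0,0,0],[0.03,0,0,0,0],[0.03,0,0,0,0],[0.03,0,0,0,0],[0.03,0,0,0,0]]]' 35; python3 -m handwheel '[[[0.03,0,0,0,0],[0.03,0,0,0,0],[0.03,0,0,0,0]]]'
```

```text
time: 5.82
eef_pos: [0.5701, 0.0091, 0.0655]
tcp_rot: [-0.002, 1.0, -0.0, 0.002]
contact_force: [-0.3, 1.0, 4.5]
opening: 0.52
finger_force: 36.1
time: 6.07
eef_pos: [0.5701, 0.0091, 0.0654]
tcp_rot: [-0.002, 1.0, -0.0, 0.002]
contact_force: [0.7, 0.5, 6.2]
opening: 0.523
finger_force: 36.3
```

```bash
python3 -m handwheel '[[[0.03,0,0,-0.02,0],[0.03,0,0,-0.035,0],[0.03,0,0,-0.035,0],[0.03,0,0,-0.035,0],[0.03,-0.003,-0.018,0,0],[0.03,-0.006,-0.03,0,0],[0.03,-0.006,-0.03,0,0],[0.03,-0.006,-0.03,0,0],[0.03,-0.006,-0.03,0,0],[0.03,-0.006,-0.03,0,0],[0.03,-0.006,-0.03,0,0],[0.03,-0.006,-0.03,0,0]]]'; python3 -m handwheel '[[[0.03,-0.006,-0.03,0,0],[0.03,-0.006,-0.015,0,0],[0.03,-0.004,-0.014,0,0],[0.03,0,0,0,0],[0.03,0,0,0,0]]]';python3 - <<'E'
from h import *
K=cam('wrist'); im=viewer.read_camera('wrist'); cv2.imwrite('pics/w3.png',im)
for n,z in [('bottle',.1),('cork_mat',0),('weight',0)]:
    for d in viewer.pinpoint('wrist',n):
        u,v=d['xy'][0]*640,d['xy'][1]*400; print(n,round(u),round(v),round(d['confidence'],2),w(K,u,v,z).round(3))
d=viewer.outline_of('wrist','cork_mat')[0]; ys,xs=np.nonzero(d['mask']);print(xs.min(),xs.max(),ys.min(),ys.max())
print(w(K,xs.min(),ys.mean(),.003),w(K,xs.max(),ys.mean(),.003),w(K,xs.mean(),ys.min(),.003))
E
```

```text
time: 7.07
eef_pos: [0.6139, -0.2199, 0.1877]
tcp_rot: [-0.001, 1.0, 0.0, -0.001]
contact_force: [0.2, 0.3, -0.7]
opening: 0.517
finger_force: 36.2
time: 7.48
eef_pos: [0.6302, -0.2774, 0.1877]
tcp_rot: [-0.001, 1.0, 0.001, -0.001]
contact_force: [-0.6, 0.7, -0.7]
opening: 0.523
finger_force: 36.2
bottle 241 253 0.82 [ 0.674 -0.345  0.1  ]
bottle 322 210 0.64 [ 0.636 -0.277  0.1  ]
bottle 191 185 0.59 [ 0.615 -0.381  0.1  ]
cork_mat 322 179 0.79 [ 0.63  -0.277  0.   ]
cork_mat 423 97 0.5 [ 0.542 -0.17   0.   ]
weight 422 97 0.68 [ 0.541 -0.171  0.   ]
275 370 133 211
[ 0.61603125 -0.32901147  0.003     ] [ 0.61579452 -0.22326379  0.003     ] [ 0.57887094 -0.27575961  0.003     ]
```

View pics/w3.png

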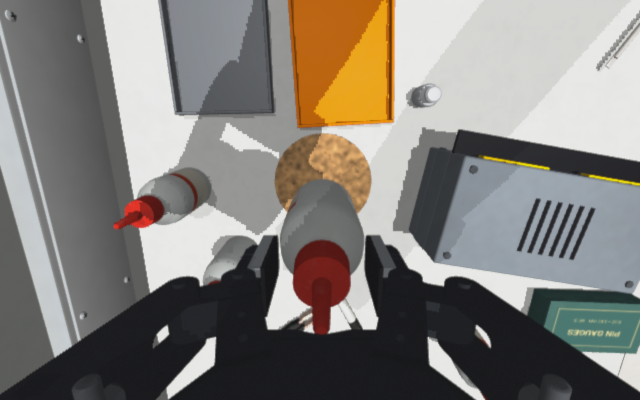

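The bottle hangs upright over the mat. The mat is centred near (322,180), so about 3 mm further ahead is right.

```bash
python3 -m handwheel '[[[0.03,-0.003,0.001,0.03,0],[0.03,0,0,0.035,0],[0.03,0,0,0.03,0],[0.03,0,0,0.015,0],[0.03,0,0,0.004,0],[0.03,0,0,0.003,0],[0.03,0,0,0,0],[0.03,0,0,0,0]]]'
```

```text
time: 8.4
eef_pos: [0.6351, -0.2773, 0.0741]
tcp_rot: [-0.002, 1.0, -0.001, 0.002]
contact_force: [0.2, 0.2, -0.8]
opening: 0.516
finger_force: 36.2
```

```bash
python3 -m handwheel '[[[0.03,0,0,0.003,0],[0.03,0,0,0.003,0],[0.03,0,0,0,0],[0.03,0,0,0,0]]]'
```

```text
time: 8.73
eef_pos: [0.6351, -0.2775, 0.0685]
tcp_rot: [-0.002, 1.0, -0.001, 0.002]
contact_force: [-0.9, 0.3, 5.1]
opening: 0.52
finger_force: 36.8
```

```bash
python3 -m handwheel '[[[0.065,0,0,0,0],[0.07,0,0,0,0],[0.07,0,0,0,0],[0.07,0,0,-0.02,0],[0.07,0,0,-0.035,0],[0.07,0,0,-0.035,0],[0.07,0,0,-0.035,0],[0.07,0,0,-0.035,0],[0.07,0.0175,0.0327,0,0],[0.07,0.0175,0.0327,0,0],[0.07,0.0175,0.0327,0,0],[0.07,0.0175,0.0327,0,0]]]';python3 -m handwheel '[[[0.07,0.0175,0.0327,0,0],[0.07,0.0175,0.0327,0,0],[0.07,0.0175,0.0327,0,0],[0.07,0.0175,0.0327,0,0],[0.07,0.0175,0.0327,0,0],[0.07,0.0175,0.0327,0,0],[0.07,0,0,0,6],[0.07,0,0,0,6],[0.07,0,0,0,6],[0.07,0,0,0,6],[0.07,0,0,0,6],[0.07,0,0,0,0]]]';python3 - <<'E'
from h import *
K=cam('wrist'); im=viewer.read_camera('wrist'); cv2.imwrite('pics/w4.png',im)
for d in viewer.pinpoint('wrist','screwdriver'): print(d['confidence'],w(K,d['xy'][0]*640,d['xy'][1]*400,0).round(4))
d=viewer.outline_of('wrist','screwdriver')[0]; m=d['mask']; ys,xs=np.nonzero(m); print(d['confidence'],xs.min(),xs.max(),ys.min(),ys.max())
P=np.array([w(K,u,v,.0095)[:2] for u,v in zip(xs,ys)]); c=P.mean(0); e=np.linalg.svd(P-c,full_matrices=False)[2][0]; t=(P-c)@e
hsv=cv2.cvtColor(im,cv2.COLOR_BGR2HSV); o=m&(hsv[...,1]>150); oy,ox=np.nonzero(o); Q=np.array([w(K,u,v,.0095)[:2] for u,v in zip(ox,oy)]); q=(Q-c)@e
print('axis',e,np.degrees(np.arctan2(e[1],e[0])),'ends',c+t.min()*e,c+t.max()*e,'handle',c+np.percentile(q,.5)*e,c+np.percentile(q,99.5)*e)
s=get_state();print(s['eef_pos'],s['tcp_rot'],s['qpos'])
K=cam('side'); viewer.read_camera('side')
print([(d['confidence'],w(K,d['xy'][0]*640,d['xy'][1]*400,0).round(3)) for d in viewer.pinpoint('side','bottle')])
E
```

```text
time: 9.73
eef_pos: [0.5621, -0.1448, 0.2252]
tcp_rot: [-0.001, 1.0, 0.0, -0.0]
contact_force: [1.2, -0.2, 0.2]
opening: 0.818
finger_force: 0.0
time: 10.73
eef_pos: [0.4573, 0.05, 0.2251]
tcp_rot: [0.258, 0.966, -0.0, -0.0]
contact_force: [0.4, -0.1, -0.0]
opening: 0.82
finger_force: 0.0
0.89 [0.4519 0.0502 0.    ]
0.81 311 326 102 225
axis [ 0.84973606 -0.52720833] -31.817026347936412 ends [0.3826188  0.08961763] [0.51058438 0.01022295] handle [0.38361438 0.08899993] [0.44568259 0.05049047]
[0.45746373 0.04986409 0.22525679] [ 2.56259437e-01  9.66608031e-01 -2.23077861e-05 -1.18885228e-04] [-1.12483535e-01 -1.99528268e-01  2.09090305e+00 -9.89159509e-06
  1.25045961e+00 -1.16497590e+00]
[(0.9, array([ 0.821, -0.11 ,  0.   ])), (0.88, array([ 0.726, -0.369,  0.   ])), (0.86, array([ 0.629, -0.292,  0.   ])), (0.71, array([ 0.644, -0.27 ,  0.   ])), (0.6, array([ 0.646, -0.446,  0.   ]))]
```

View pics/w4.png

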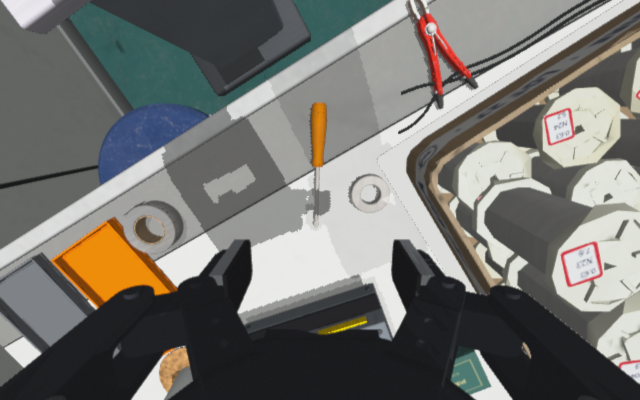

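The picture shows the driver with its handle from (318,104) to (317,165) and its shank tip at about (315,226). The ring is clear at (370,194).

```bash
python3 -m handwheel '[[[0.055,0.0357,-0.0045,0,2],[0.055,0,0,0.035,0],[0.055,0,0,0.035,0],[0.055,0,0,0.035,0],[0.055,0,0,0.035,0],[0.055,0,0,0.035,0],[0.055,0,0,0.02,0],[0.055,0,0,0,0],[0.055,0,0,0,0]]]';python3 - <<'E'
from h import *
K=cam('wrist'); im=viewer.read_camera('wrist')
d=viewer.outline_of('wrist','screwdriver')[0]; m=d['mask']; ys,xs=np.nonzero(m); print(d['confidence'],xs.min(),xs.max(),ys.min(),ys.max())
for v in range(ys.min(),ys.max(),15):
    r=xs[ys==v]; print(v,r.min(),r.max(),w(K,r.mean(),v,.0095).round(4))
s=get_state();print(s['eef_pos'],s['tcp_rot'])
E
```

```text
time: 11.73
eef_pos: [0.4236, 0.0638, 0.0297]
tcp_rot: [0.274, 0.962, -0.0, -0.001]
contact_force: [0.4, -0.0, 0.4]
opening: 0.644
finger_force: 0.0
0.58 306 339 152 333
152 317 328 [0.3823 0.0897 0.0095]
167 307 338 [0.3893 0.0854 0.0095]
182 306 338 [0.3964 0.0807 0.0095]
197 307 338 [0.4039 0.0763 0.0095]
212 308 337 [0.4115 0.0716 0.0095]
227 309 336 [0.4194 0.0668 0.0095]
242 311 334 [0.4274 0.0618 0.0095]
257 313 332 [0.4357 0.0567 0.0095]
272 312 333 [0.4442 0.0514 0.0095]
287 319 326 [0.453  0.046  0.0095]
302 319 326 [0.462  0.0404 0.0095]
317 319 326 [0.4714 0.0346 0.0095]
332 319 325 [0.4808 0.0284 0.0095]
[0.4260295  0.06360532 0.03210661] [2.73971935e-01 9.61736317e-01 3.06922689e-04 1.59380052e-03]
```

```bash
python3 -m handwheel '[[[0.055,0,0,0.013,0],[0.055,0,0,0.012,0],[0.055,0,0,0,0],[0.0,0,0,0,0],[0.0,0,0,0,0],[0.0,0,0,0,0],[0.0,0,0,0,0],[0.0,0,0,0,0],[0.0,0,0,0,0]]]' 70
```

```text
time: 12.58
eef_pos: [0.4257, 0.0637, 0.0071]
tcp_rot: [0.274, 0.962, 0.0, 0.001]
contact_force: [-1.5, -0.1, 6.4]
opening: 0.187
finger_force: 68.3
```

```bash
python3 -m handwheel '[[[0.0,0,0,-0.02,0],[0.0,0,0,-0.03,0],[0.0,0,0,-0.03,0],[0.0,0,0,-0.02,0],[0.0,0,0,0,-5.75],[0.0,0,0,0,-5.75],[0.0,0,0,0,-5.75],[0.0,0,0,0,-5.75],[0.0,-0.02,-0.035,0,0],[0.0,-0.02,-0.035,0,0],[0.0,0,-0.02,0,0],[0.0,0,0,0,0]]]' ;python3 - <<'E'
from h import *
K=cam('wrist'); im=viewer.read_camera('wrist'); cv2.imwrite('pics/w5.png',im)
s=get_state();print(s['eef_pos'],s['tcp_rot'],s['opening'])
for n,z in [('left_slot',.039),('right_slot',.039),('weight',0),('ring',0),('screwdriver',.1),('breaker_box',0)]:
    for d in viewer.pinpoint('wrist',n):
        u,v=d['xy'][0]*640,d['xy'][1]*400; print(n,round(u),round(v),round(d['confidence'],2),w(K,u,v,z).round(4))
E
```

```text
time: 13.58
eef_pos: [0.4511, -0.0345, 0.1065]
tcp_rot: [0.079, 0.997, -0.001, 0.001]
contact_force: [0.5, 0.1, -0.3]
opening: 0.188
finger_force: 68.7
[ 0.45048269 -0.0328696   0.10607226] [ 7.85729413e-02  9.96908247e-01 -9.73571350e-05  4.79100432e-04] 0.18651613034528935
right_slot 463 237 0.2 [0.4886 0.0687 0.039 ]
ring 466 236 0.6 [0.5069 0.0885 0.    ]
screwdriver 322 288 0.81 [ 0.4775 -0.0388  0.1   ]
```

View pics/w5.png

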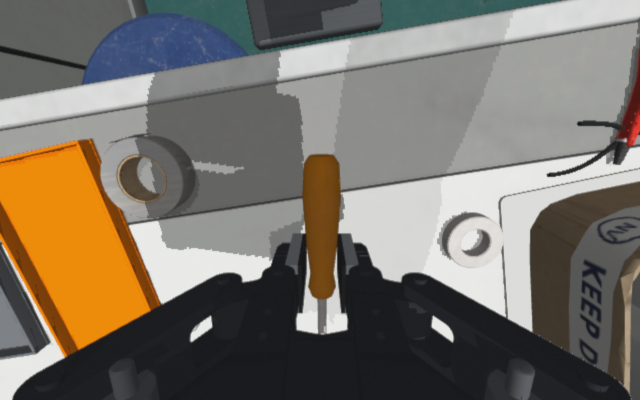

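The driver is held straight: the shank lies at column 322, along the tool axis. Next I'll refine the box pose from the earlier frames and check the driver's pitch with the side camera.

```bash
python3 - <<'E'
from h import *
def K2(pos,q):
    p=viewer.camera_params('wrist'); f=200/np.tan(np.radians(p['fov_y']/2)); Rt=R.from_quat(q).as_matrix(); H=p['hand_eye']
    return f,p['cx'],p['cy'],Rt@H[:3,:3],Rt@H[:3,3]+np.array(pos)
k=K2([.5388,.0108,.2373],[-.0005,1,0,0])
for u,v,z in [(178,212,.06),(343,238,.06),(260,225,.06),(165,279,.084),(323,334,.084),(176,228,.084),(338,253,.084)]: print(u,v,w(k,u,v,z).round(4))
im=viewer.read_camera('side'); K=cam('side'); s=get_state(); Rt=R.from_quat(s['tcp_rot']).as_matrix()
for t in (-.102+0.05,0,.066+.026): # tool x of handle end.. tip
    P=s['eef_pos']+Rt@np.array([-t,0,0]); 
    print('pred',t,[tuple(np.round(px(K,P+[0,0,h]),1)) for h in (0,.0065,.015)])
u,v=map(int,px(K,s['eef_pos']+Rt@np.array([-.06,0,0])))
c=im[max(v-60,0):v+60,u-80:u+80]; print(u,v); cv2.imwrite('pics/s1.png',cv2.resize(c,(800,600),interpolation=cv2.INTER_CUBIC))
E
```

```text
178 212 [ 0.5751 -0.1519  0.06  ]
343 238 [0.6066 0.0358 0.06  ]
260 225 [ 0.5906 -0.0598  0.06  ]
165 279 [ 0.646  -0.1642  0.084 ]
323 334 [0.7187 0.0127 0.084 ]
176 228 [ 0.5852 -0.1441  0.084 ]
338 253 [0.6141 0.0288 0.084 ]
pred -0.05199999999999999 [(np.float64(398.4), np.float64(205.3)), (np.float64(398.7), np.float64(203.3)), (np.float64(399.0), np.float64(200.6))]
pred 0 [(np.float64(378.8), np.float64(202.0)), (np.float64(379.0), np.float64(200.0)), (np.float64(379.3), np.float64(197.4))]
pred 0.092 [(np.float64(345.3), np.float64(196.3)), (np.float64(345.3), np.float64(194.3)), (np.float64(345.5), np.float64(191.7))]
356 198
```

View pics/s1.png

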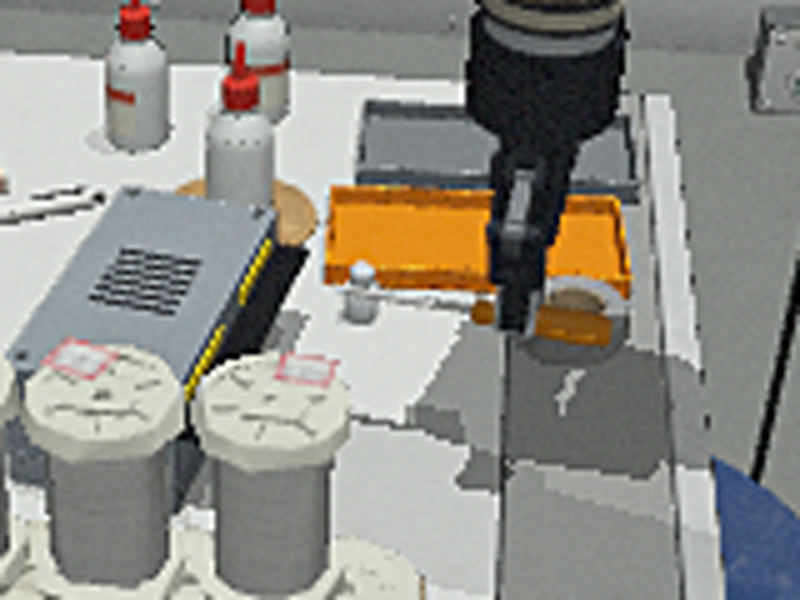

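The side crop shows the shank running from (370,199) to (346,196). It droops only slightly, so the shank axis is about 2 to 6 mm above TCP height. The bottle stands upright on the mat. I'll move to the entry point for the right slot.

```bash
python3 -m handwheel '[[[0.0,-0.012,-0.026,0,0],[0.0,-0.012,-0.026,0,0],[0.0,-0.012,-0.025,0,0],[0.0,0,0,0.03,0],[0.0,0,0,0.03,0],[0.0,0,0,0.01,0],[0.0,0,0,0,0],[0.0,0,0,0,0]]]'
cat > b.py <<'E'
from h import *
O=np.array([.6113,-.0615]); a=np.radians(-9.2); ex=np.array([np.cos(a),np.sin(a)]); ey=np.array([-ex[1],ex[0]])
def st():
    s=get_state(); d=s['eef_pos'][:2]-O; F=s['contact_force']
    print('t',round(s['time'],2),'box mm',(d@ex*1000).round(1),(d@ey*1000).round(1),'z',(s['eef_pos'][2]*1000).round(1),'tipdepth',(d@ex*1000+92).round(1),'F',np.round([F[:2]@ex,F[:2]@ey,F[2]],2),'M',np.round(s['wrist_torque'],3))
if __name__=='__main__': st()
E
python3 b.py
```

```text
time: 14.65
eef_pos: [0.4736, -0.1123, 0.0353]
tcp_rot: [0.076, 0.997, 0.0, -0.001]
contact_force: [-0.1, -0.2, -1.2]
opening: 0.188
finger_force: 68.6
t 14.65 box mm -127.8 -72.1 z 35.3 tipdepth -35.8 F [-0.08 -0.25 -1.2 ] M [-0.008 -0.038  0.028]
```

```bash
python3 -m handwheel '[[[0.0,-0.01,-0.003,0,0],[0.0,-0.016,0,0,0],[0.0,-0.016,0,0,0],[0.0,-0.016,0,0,0],[0.0,0,0,0,0],[0.0,0,0,0,0]]]' >/dev/null; python3 b.py;  python3 -m handwheel '[[[0.0,-0.01,0,0,0],[0.0,-0.01,0,0,0],[0.0,-0.006,0,0,0],[0.0,0,0,0,0],[0.0,0,0,0,0]]]'; python3 b.py
```

```text
t 15.15 box mm -67.4 -75.6 z 37.3 tipdepth 24.6 F [ 0.98  0.03 -1.36] M [ 0.004 -0.032  0.025]
time: 15.57
eef_pos: [0.5567, -0.1288, 0.0354]
tcp_rot: [0.077, 0.997, -0.0, -0.0]
contact_force: [-0.3, 0.5, -0.1]
opening: 0.185
finger_force: 68.6
t 15.57 box mm -43.2 -75.2 z 35.4 tipdepth 48.8 F [-0.33  0.49 -0.08] M [ 0.002  0.021 -0.027]
```

```bash
python3 -m handwheel '[[[0.0,-0.004,0,0,0],[0.0,0,0.002,0,0],[0.0,0,0,0,0]]]'>/dev/null; python3 b.py;  python3 -m handwheel '[[[0.0,0,0.002,0,0],[0.0,0,0.002,0,0],[0.0,0,0,0,0]]]'>/dev/null; python3 b.py; python3 -m handwheel '[[[0.0,0,0.002,0,0],[0.0,0,0,0,0]]]'>/dev/null; python3 b.py; python3 -m handwheel '[[[0.0,0,0.002,0,0],[0.0,0,0,0,0]]]'>/dev/null; python3 b.py; python3 -m handwheel '[[[0.0,0,0.002,0,0],[0.0,0,0,0,0]]]'>/dev/null; python3 b.py;
```

```text
t 15.82 box mm -39.6 -72.9 z 35.3 tipdepth 52.4 F [ 0.18 -0.44 -0.39] M [ 0.029 -0.001  0.078]
t 16.07 box mm -39.7 -69.2 z 35.4 tipdepth 52.3 F [-0.8  -1.31  0.25] M [-0.306  0.083 -0.211]
t 16.23 box mm -39.9 -67.2 z 35.2 tipdepth 52.1 F [-1.22 -2.64 -1.27] M [-0.331  0.262 -0.156]
t 16.4 box mm -39.7 -64.9 z 35.3 tipdepth 52.3 F [-0.13 -1.87 -0.55] M [-0.269  0.187 -0.098]
t 16.57 box mm -39.5 -62.7 z 35.4 tipdepth 52.5 F [-0.06 -0.93 -1.17] M [-0.139  0.075 -0.11 ]
```

The shank met resistance from about y=-70 mm, so the right breaker is off and is now being pushed over. I'll continue left past centre.

```bash
python3 -m handwheel '[[[0.0,0,0.003,0,0],[0.0,0,0.003,0,0],[0.0,0,0,0,0]]]'>/dev/null; python3 b.py;  python3 -m handwheel '[[[0.0,0,0.003,0,0],[0.0,0,0.003,0,0],[0.0,0,0,0,0]]]'>/dev/null; python3 b.py; python3 -m handwheel '[[[0.0,0,0.003,0,0],[0.0,0,0,0,0]]]'>/dev/null; python3 b.py; python3 -m handwheel '[[[0.0,0,0.002,0,0],[0.0,0,0,0,0]]]'>/dev/null; python3 b.py;python3 -m handwheel '[[[0.0,0,0.002,0,0],[0.0,0,0,0,0]]]'>/dev/null; python3 b.py
```

```text
t 16.82 box mm -39.4 -56.3 z 35.5 tipdepth 52.6 F [0.03 0.2  0.39] M [-0.008  0.037  0.014]
t 17.07 box mm -39.5 -50.4 z 35.5 tipdepth 52.5 F [ 0.18 -0.37 -0.82] M [ 0.008 -0.063  0.019]
t 17.23 box mm -39.6 -47.7 z 35.4 tipdepth 52.4 F [ 0.19 -0.13 -0.73] M [0.014 0.023 0.016]
t 17.4 box mm -39.6 -45.9 z 35.4 tipdepth 52.4 F [-0.38  0.73  0.03] M [ 0.033 -0.027  0.043]
t 17.57 box mm -39.5 -44.5 z 35.5 tipdepth 52.5 F [ 0.18 -1.16 -0.31] M [-0.34   0.102 -0.263]
```

It snapped over near y=-57 mm and now rests against the stop at -44.5 mm, so the right breaker is on. I'll back out and go to the left slot.

```bash
python3 -m handwheel '[[[0.0,0,-0.005,0,0],[0.0,0.02,0,0,0],[0.0,0.03,0,0,0],[0.0,0.033,0,0,0],[0.0,0,0.024,0,0],[0.0,0,0.024,0,0],[0.0,0,0.023,0,0],[0.0,0,0,0,0],[0.0,0,0,0,0]]]'; python3 b.py
```

```text
time: 18.32
eef_pos: [0.4932, -0.0202, 0.0355]
tcp_rot: [0.076, 0.997, -0.0, 0.0]
contact_force: [0.0, 0.7, -0.2]
opening: 0.185
finger_force: 68.7
t 18.32 box mm -123.2 21.9 z 35.5 tipdepth -31.2 F [-0.11  0.71 -0.24] M [-0.012  0.019 -0.038]
```

```bash
python3 -m handwheel '[[[0.0,-0.01,-0.001,0,0],[0.0,-0.016,0,0,0],[0.0,-0.016,0,0,0],[0.0,-0.016,0,0,0],[0.0,0,0,0,0]]]' >/dev/null; python3 b.py;  python3 -m handwheel '[[[0.0,-0.01,0,0,0],[0.0,-0.01,0,0,0],[0.0,-0.006,0,0,0],[0.0,0,0,0,0],[0.0,0,0,0,0]]]'>/dev/null; python3 b.py; python3 -m handwheel '[[[0.0,0,0.002,0,0],[0.0,0,0,0,0]]]'>/dev/null; python3 b.py; python3 -m handwheel '[[[0.0,0,0.002,0,0],[0.0,0,0,0,0]]]'>/dev/null; python3 b.py; python3 -m handwheel '[[[0.0,0,0.002,0,0],[0.0,0,0,0,0]]]'>/dev/null; python3 b.py; python3 -m handwheel '[[[0.0,0,0.002,0,0],[0.0,0,0,0,0]]]'>/dev/null; python3 b.py
```

```text
t 18.73 box mm -60.9 19.0 z 36.4 tipdepth 31.1 F [-0.13 -0.1   0.46] M [-0.048 -0.016 -0.038]
t 19.15 box mm -39.0 20.7 z 35.3 tipdepth 53.0 F [ 0.36 -0.09 -0.75] M [-0.069  0.015 -0.006]
t 19.32 box mm -39.7 23.2 z 35.2 tipdepth 52.3 F [-0.26  0.48 -0.84] M [-0.019  0.03  -0.013]
t 19.48 box mm -39.5 25.3 z 35.4 tipdepth 52.5 F [ 0.12 -0.54 -0.31] M [0.01  0.003 0.027]
t 19.65 box mm -39.2 27.2 z 35.5 tipdepth 52.8 F [ 0.03  1.22 -0.42] M [-0.017  0.013 -0.016]
t 19.82 box mm -39.2 29.1 z 35.4 tipdepth 52.8 F [ 0.86  0.35 -0.15] M [-0.023 -0.004 -0.003]
```

```bash
for i in 1 2; do :; done; python3 -m handwheel '[[[0.0,0,0.002,0,0],[0.0,0,0.002,0,0],[0.0,0,0,0,0]]]'>/dev/null; python3 b.py; python3 -m handwheel '[[[0.0,0,0.002,0,0],[0.0,0,0.002,0,0],[0.0,0,0,0,0]]]'>/dev/null; python3 b.py; python3 -m handwheel '[[[0.0,0,0.002,0,0],[0.0,0,0.002,0,0],[0.0,0,0,0,0]]]'>/dev/null; python3 b.py; python3 -m handwheel '[[[0.0,0,0.002,0,0],[0.0,0,0.002,0,0],[0.0,0,0,0,0]]]'>/dev/null; python3 b.py; python3 -m handwheel '[[[0.0,0,0.002,0,0],[0.0,0,0,0,0],[0.0,0,0,0,0]]]'>/dev/null; python3 b.py; python3 -m handwheel '[[[0.0,0,0.002,0,0],[0.0,0,0,0,0]]]'>/dev/null; python3 b.py
```

```text
t 20.07 box mm -39.2 33.2 z 35.4 tipdepth 52.8 F [ 0.77  0.35 -1.21] M [-0.044  0.009  0.016]
t 20.32 box mm -39.2 37.2 z 35.4 tipdepth 52.8 F [-0.42 -0.4  -0.61] M [-0.005  0.042 -0.038]
t 20.57 box mm -39.2 41.2 z 35.4 tipdepth 52.8 F [-0.71  0.13 -0.52] M [-0.023  0.013 -0.016]
t 20.82 box mm -39.3 45.2 z 35.4 tipdepth 52.7 F [-0.18  0.73 -0.03] M [ 0.059 -0.02   0.046]
t 21.07 box mm -39.2 46.9 z 35.4 tipdepth 52.8 F [ 0.4   0.79 -0.93] M [-0.013  0.033  0.   ]
t 21.23 box mm -39.3 49.0 z 35.4 tipdepth 52.7 F [-0.03  0.29 -0.44] M [ 0.003  0.005 -0.056]
```

```bash
python3 -m handwheel '[[[0.0,0,0.001,0,0],[0.0,0,0.001,0,0],[0.0,0,0,0,0]]]'>/dev/null; python3 b.py; python3 -m handwheel '[[[0.0,0,0.001,0,0],[0.0,0,0,0,0]]]'>/dev/null; python3 b.py;python3 -m handwheel '[[[0.0,0,0.001,0,0],[0.0,0,0,0,0]]]'>/dev/null; python3 b.py
```

```text
t 21.48 box mm -39.2 50.7 z 35.4 tipdepth 52.8 F [ 0.35 -0.89  0.06] M [-0.203  0.025 -0.1  ]
t 21.65 box mm -39.2 51.5 z 35.4 tipdepth 52.8 F [ 0.83 -3.11 -0.3 ] M [-0.383  0.032 -0.209]
t 21.82 box mm -39.1 52.3 z 35.5 tipdepth 52.9 F [ 0.13 -4.21 -0.86] M [-0.69   0.04  -0.397]
```

The left breaker gives a stiff stop at y=51 mm and nothing before it, so it was already on. Only the right one was off, so the driver goes in the orange tray. I'll back out and measure the tray.

```bash
python3 -m handwheel '[[[0.0,0,-0.006,0,0],[0.0,0.02,0,0,0],[0.0,0.03,0,0,0],[0.0,0.035,0,0,0],[0.0,0,0,-0.035,0],[0.0,0,0,-0.04,0],[0.0,0,-0.03,-0.04,-5],[0.0,0,-0.035,0,-5],[0.0,0.0,-0.035,0,-5],[0.0,0.0,-0.035,0,-5],[0.0,0.0,-0.03,0,0],[0.0,0,0,0,0]]]'; python3 - <<'E'
from h import *
K=cam('wrist'); im=viewer.read_camera('wrist'); cv2.imwrite('pics/w6.png',im)
s=get_state();print(s['eef_pos'],s['tcp_rot'])
for n in ('orange_tray','grey_tray'):
    for d in viewer.pinpoint('wrist',n)[:2]: print(n,d['confidence'],w(K,d['xy'][0]*640,d['xy'][1]*400,0).round(4))
hsv=cv2.cvtColor(im,cv2.COLOR_BGR2HSV); o=cv2.inRange(hsv,(8,200,60),(22,255,255)); print(o.sum()/255)
for d in viewer.outline_of('wrist','orange_tray')[:1]:
    c=max(cv2.findContours(d['mask'].astype('uint8'),0,2)[0],key=cv2.contourArea); P=np.array([w(K,u,v,.016)[:2] for (u,v) in c[:,0]],'float32'); print(cv2.minAreaRect(P), c[:,0].min(0),c[:,0].max(0))
k=viewer
p=viewer.camera_params('wrist'); f=200/np.tan(np.radians(p['fov_y']/2)); Rt=R.from_quat([0,1,0,0]).as_matrix(); H=p['hand_eye']
k=(f,p['cx'],p['cy'],Rt@H[:3,:3],Rt@H[:3,3]+np.array([.4537,.0108,.3314]))
for u,v in [(107,110),(173,106),(195,231),(133,235)]: print(w(k,u,v,.016).round(4))
E
```

```text
time: 22.82
eef_pos: [0.5012, -0.1593, 0.1447]
tcp_rot: [-0.096, 0.995, -0.001, 0.001]
contact_force: [0.6, -0.2, -0.7]
opening: 0.186
finger_force: 68.9
[ 0.5005829  -0.15694372  0.14414545] [-9.57688244e-02  9.95403410e-01  6.69492899e-05  6.15653224e-04]
orange_tray 0.64 [ 0.4728 -0.2565  0.    ]
orange_tray 0.3 [0.6496 0.0099 0.    ]
grey_tray 0.86 [ 0.4633 -0.379   0.    ]
28692.0
((0.471565842628479, -0.2572636306285858), (0.19578666985034943, 0.1031886637210846), 3.2908172607421875) [163  12] [288 244]
[ 0.3756 -0.307   0.016 ]
[ 0.3699 -0.2085  0.016 ]
[ 0.5672 -0.1982  0.016 ]
[ 0.5743 -0.3018  0.016 ]
```

View pics/w6.png

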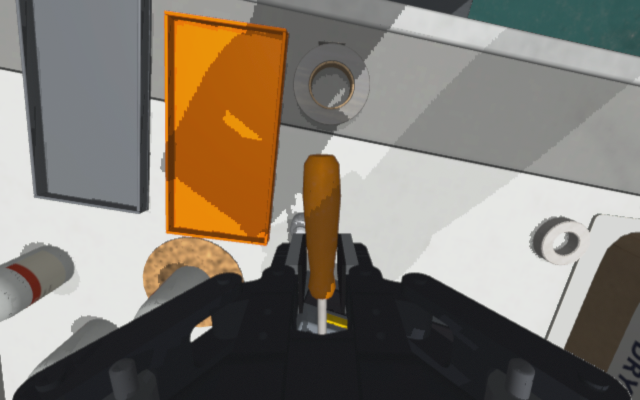

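The picture shows the orange tray empty, from about (165,12) to (288,244). Its centre is near (0.472,-0.256) and its yaw is about 3°.

```bash
python3 -m handwheel '[[[0.0,0,0,0,7],[0.0,0.0205,-0.032,0,0],[0.0,0.0205,-0.032,0,0],[0.0,0.0205,-0.032,0,0],[0.0,0,0,0.035,0],[0.0,0,0,0.035,0],[0.0,0,0,0.03,0],[0.0,0,0,0.015,0],[0.0,0,0,0,0],[0.0,0,0,0,0]]]'
```

```text
time: 23.85
eef_pos: [0.4455, -0.2534, 0.028]
tcp_rot: [-0.037, 0.999, 0.001, -0.001]
contact_force: [0.5, -0.7, -0.6]
opening: 0.186
finger_force: 68.9
```

```bash
python3 -m handwheel '[[[0.0,0,-0.003,0.006,0],[0.0,0,0,0.005,0],[0.0,0,0,0.003,0],[0.0,0,0,0,0],[0.0,0,0,0,0]]]';python3 -m handwheel '[[[0.0,0,0,0.002,0],[0.0,0,0,0.0015,0],[0.0,0,0,0,0],[0.0,0,0,0,0]]]'
```

```text
time: 24.27
eef_pos: [0.4462, -0.2581, 0.0151]
tcp_rot: [-0.036, 0.999, -0.0, 0.0]
contact_force: [-0.0, -0.2, -0.5]
opening: 0.19
finger_force: 68.9
time: 24.6
eef_pos: [0.446, -0.258, 0.0112]
tcp_rot: [-0.036, 0.999, 0.0, -0.0]
contact_force: [0.3, -0.3, -0.8]
opening: 0.191
finger_force: 68.9
```

```bash
python3 -m handwheel '[[[0.0,0,0,0.0015,0],[0.0,0,0,0,0],[0.025,0,0,0,0],[0.04,0,0,0,0],[0.04,0,0,0,0],[0.04,0,0,0,0],[0.04,0,0,-0.01,0],[0.04,0,0,-0.03,0],[0.04,0,0,-0.04,0],[0.04,0,0,-0.04,0],[0.04,0,0,-0.04,0],[0.04,0,0,0,0]]]'; python3 - <<'E'
from h import *
K=cam('wrist'); im=viewer.read_camera('wrist'); cv2.imwrite('pics/w7.png',im)
d=viewer.outline_of('wrist','screwdriver')[0]; ys,xs=np.nonzero(d['mask']); print(d['confidence'],w(K,xs[ys==ys.min()].mean(),ys.min(),.0125).round(3),w(K,xs[ys==ys.max()].mean(),ys.max(),.0125).round(3))
viewer.read_camera('side'); K=cam('side')
print([(d['confidence'],w(K,d['xy'][0]*640,d['xy'][1]*400,.003).round(3)) for d in viewer.pinpoint('side','screwdriver')])
print([(d['confidence'],w(K,d['xy'][0]*640,d['xy'][1]*400,.003).round(3)) for d in viewer.pinpoint('side','bottle')])
E
```

```text
time: 25.6
eef_pos: [0.4503, -0.2615, 0.1804]
tcp_rot: [-0.037, 0.999, -0.006, 0.007]
contact_force: [0.2, -0.7, 1.0]
opening: 0.467
finger_force: 0.0
0.84 [ 0.396 -0.264  0.013] [ 0.546 -0.251  0.013]
[(0.45, array([ 0.48 , -0.281,  0.003]))]
[(0.81, array([ 0.822, -0.124,  0.003])), (0.66, array([ 0.654, -0.442,  0.003])), (0.52, array([ 0.718, -0.389,  0.003]))]
```

View pics/w7.png

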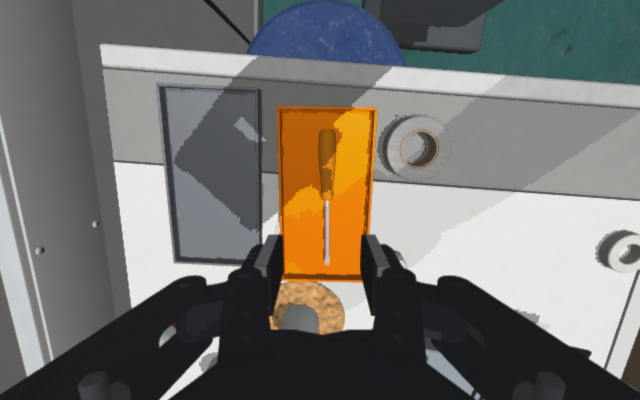

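The driver lies flat in the middle of the orange tray, from (327,130) to (327,263). The bottle stands on the mat, and the hand is clear above everything.

```bash
python3 -c "
from plant import sign_off; print(sign_off())"
```

```text
the job is handed in; nothing more can be done
None
```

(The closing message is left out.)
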